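Swing the drying hook over its drip tray and hang the caddy

ROBOT

A 6-joint arm with a two-finger parallel gripper is mounted at the origin on a cart in front of the work surface, level with it; the furniture and walls round the work are solid. World frame = base frame: x ahead of the robot, y to its left, z up, the work surface at z = 0. Lengths are in m, angles in degrees, forces in N, time in s.
With the tool pointing down it reaches from about 0.3 to 0.75 m from the base axis. Payload 8.5 kg.
Tool frame: the origin (TCP) lies at the very end of the fingers, on their centre line; the grasp point (between the pads) lies 19 mm behind it; z points along the fingers, y is the line along which they close (so a half turn about z gives the same grasp; the last joint's range is limited). The gripper opens to 85 mm and grips with 20 to 120 N. Pads are 22 mm wide; open, the fingers measure 114 mm over their backs; the gripper's body (76 mm by 85 mm) begins 54 mm behind the grasp point. The pads swing forward as they close: fully open they stand 13 mm farther back than shut.
Start: joints at [-83.669, 21.807, 74.336, -0, 83.858, -12.336], TCP at [0.176, -0.521, 0.231] pointing down, gripper open.
Joint ranges: [-178.18, 178.18], [-50.72, 133.34], [12.68, 142.11], [-81.47, 261.47], [9.98, 163.14], [-165.26, 165.26]. Speed limits (degrees/s): [136.94, 136.94, 180, 180, 180, 180].

INTERFACE

Orientations are given as a 3x3 rotation matrix whose columns are the frame's x, y, z axes.
In Python, from rig import env, imaging gives the robot as it stands. The module is installed in compiled form; this text tells all that it offers.
- The arm moves only by the tool arm_command, never from a script. Its arguments are lists of equal length, an entry for each row: "turn": the turn, a rotation vector about the tool's x, y, z in units of 5 degrees (1.0 is 5 degrees), a list of three; "xyz": the shift along the tool's x, y, z in units of 50 mm (1.0 is 50 mm), a list of three; "claw": the finger opening in mm, from 0 to 85.4. A call has 1 to 12 rows; each row shifts and turns the commanded pose from where the row before left it, along the tool's axes as they then stand; what a row does not reach is not made up. A row lasts 1/10 s, in which the tool goes at most 50 mm and 8.59 degrees, less where a joint would pass 70% of its speed; a pose out of reach is approached as far as the arm can. A call is refused whole if a number of a shift passes 1 or a number of a turn 1, either way. A call with a gripper value outside its range is refused whole. The fingers move at their own pace and stop on an object; "squeeze" is the grip in N (left out, the last holds). Time passes only in rows, so rows that do not move let the fingers close. It gives the time, the measured TCP pose, the force, the opening and the grip force at its end, in the units of the state.
- env.observe(): the state, without advancing time (a new reading comes with each control period).
- imaging.get_image(name): name is "scene" or "side" or "wrist"; returns (picture, depth): 420x560x3 uint8, blue, green, red; 420x560 float32, m along the optical axis (not along the pixel's ray), 0 where there is no reading.
- imaging.camera_info(name): a dict with "camera_matrix" (3x3 intrinsics, pixels), "rvec" (rotation vector, rad) and "tvec" (3), from world to camera coordinates, as OpenCV has them. Camera axes: x right, y down, z forward; pixel columns grow to the right and rows downward; lengths in m; the calibration is good to about 2 mm. A picture is of the moment at which its call begins: read the wrist's pose just before it. camera_info takes no time and is no camera call; for the wrist camera it gives the pose at the moment of the call.
- env.close_job(): hands the job in; it is judged then, once.
The state is a dict: "time_s": time; "q": joint angles; "qvel": joint speeds; "joint_efforts": joint torques, N m; "position": TCP position; "tool_rot": TCP orientation; "ft_force": force on the tool from outside, world axes, zero at the start; "wrist_torque": the same for the moment, N m; "grip_width": finger opening in m; "gripper_force": force on a finger pad.
Only numpy, scipy, OpenCV 4.12 (cv2) and the standard library are available. Lean on these libraries where they do the work, as an engineer would, in place of code of your own. Each camera call takes 0.05 s, during which the arm holds its last target. There are 200 camera calls.

TASK

Swing the swivel hook of the drying stand round over its white drip tray until you feel it come up against its stop, and press it there lightly for a moment, never forcing it (no more than 12 N). Then hang the green sink caddy by the middle of its wooden bar on the hook, so that it hangs freely, level and still over the tray. Leave the tea glass, the salt shaker and the tomato where they are.

Things in the scene. Friction and masses are not known exactly. Their poses are not given: they have to be found in the camera images.
- stand: Drying stand, fixed. Origin: on the axis of its round upright post (14 mm thick), at the worktop. Dark base slab 160 x 130 x 12 mm, from 114 mm on the -x side of the post to 46 mm on the +x side, 65 mm each way in y.
- tray (a point): Centre of the floor of the white drip tray (84 mm in the stand's x, 120 mm in y, rim 22 mm above the worktop), 66 mm from the post axis on the stand's -x side. The hook must end up over it.
- stop_collar (a point): Point on the post axis, 113 mm up, in the clamp collar that carries the black upright stop pin; its axes are the stand's. The collar is set by hand: it stops the hook anywhere within 0.4 rad either side of the stand's -x direction, and no reading gives that angle. At the stop the hook gives only about 1 mm for each 5 N pushed sideways at its seat.
- swivel_hook: Steel swivel head on the post (26 mm thick, 28 mm high), turning about the vertical post axis. Origin on that axis, 130 mm above the worktop. The hook arm, 8 x 8 mm, runs level along the body's own -x to 84 mm from the axis, underside 9 mm and top 17 mm above the origin. It starts 0.9 to 1.5 rad clockwise (from above) of the stand's -x and must be turned counter-clockwise to the stop.
- hook_seat (a point): Middle of the seat, on top of the hook arm, 60 mm from the post axis; x points along the arm back to the post, z up. The seat is the 38 mm of arm between a low collar (15 mm thick, ends 41 mm from the axis) and the upturned end. Pushed sideways here, the hook turns at about 2 N (0.12 N m of friction) and stays where it is left.
- hook_tip (a point): Centre of the black ball (11 mm) on the upturned end of the hook arm, 91 mm from the post axis, 161 mm above the worktop: the ball's top is 20 mm higher than the seat.
- caddy: Green sink caddy, 0.13 to 0.22 kg, loose: an open tray 52 mm (its x) x 112 mm (its y) x 36 mm high, with a 5 mm wire rising at each end of y (54.5 mm from the middle) to a wooden carrying bar. Origin: centre of the underside, z up. Both ends are alike.
- caddy_bar (a point): Middle of the wooden carrying bar, 108 mm above the caddy's underside. The bar lies along the caddy's y, 120 mm long, 10 x 10 mm. Between bar and tray rim is a window 67 mm high and 104 mm wide; the hook must enter it along the caddy's x. Either half of the bar (10 to 50 mm off the middle) can be gripped from above, leaving the middle free for the hook.
- tea_glass: Drinking glass, 81 mm wide, 101 mm high, loose; origin: centre of the underside. A bystander.
- salt_shaker: Salt shaker, 44 mm wide, 90 mm high, loose; origin: centre of the underside. A bystander.
- tomato: Red tomato, 58 mm wide, 62 mm high, loose; origin: centre of the underside. A bystander.
Not all that is in view belongs to the job. Of the things that look like the caddy, the larger one is meant.

How it is judged:
By the outcome, as a careful person would: the job done as asked, in the order asked, and still so for the second after the job is handed in, with the robot touching nothing.
It also fails if it takes over 72 s, if anything falls off the work surface, if the arm or the gripper's body presses on something with over 40 N, if the wrist force passes 120 N, or if a joint passes its speed limit or range.

## Working session

There is one attempt and no reset: what is moved stays moved. The work goes in short steps, Python scripts to look and compute and a tool call to move; the robot and the scene stay as the last step left them, time stands still between calls to the robot, and variables do not carry over. Pictures are saved under pics/ and viewed, at most 10 in all, crops included, and the job is handed in when it is done.

Besides the shell and the picture viewer there is one more tool, called after "Emit:" as name(argument=value, ...) on one line, values as JSON. arm_command: Moves the arm, as the interface text tells. Its arguments: {"type":"object","properties":{"turn":{"type":"array"},"xyz":{"type":"array"},"claw":{"type":"array"},"squeeze":{"type":"number"}},"required":["turn","xyz","claw"]}

```bash
mkdir -p pics
cat > h.py <<'E'
import numpy as np, cv2
from rig import env, imaging
def cam(n):
    c=imaging.camera_info(n); K=np.array(c["camera_matrix"],float); R=cv2.Rodrigues(np.array(c["rvec"],float))[0]; t=np.array(c["tvec"],float).ravel()
    return K,R,t
def cloud(depth,c):
    K,R,t=c; v,u=np.mgrid[:depth.shape[0],:depth.shape[1]]
    p=np.stack([(u-K[0,2])/K[0,0]*depth,(v-K[1,2])/K[1,1]*depth,depth],-1)
    return (p-t)@R
def proj(p,c):
    K,R,t=c; q=K@(R@np.asarray(p)+t); return q[:2]/q[2]
def onplane(u,v,z,c):
    K,R,t=c; d=R.T@np.linalg.inv(K)@[u,v,1]; o=-R.T@t; return o+d*(z-o[2])/d[2]
E
python3 - <<'E'
from h import *
import pickle
s=env.observe(); print(s["time_s"],s["position"],np.round(s["tool_rot"],3).tolist(),s["ft_force"],s["grip_width"])
D={}
for n in("scene","side"):
    im,d=imaging.get_image(n); D[n]=(im,d,cam(n)); cv2.imwrite(f"pics/{n}0.png",im)
    print(n,-D[n][2][1].T@D[n][2][2])
pickle.dump(D,open("d0.pkl","wb"))
E
```

```text
0.0 [ 0.17601013 -0.52076699  0.23069862] [[0.947, 0.32, -0.0], [0.32, -0.947, 0.001], [0.0, -0.001, -1.0]] [-0.58327081  1.22055816  0.11842895] 0.08526768632676766
scene [-0.47664803  0.15973762  1.23842907]
side [0.14319466 0.87710581 0.6653463 ]
```

View pics/scene0.png

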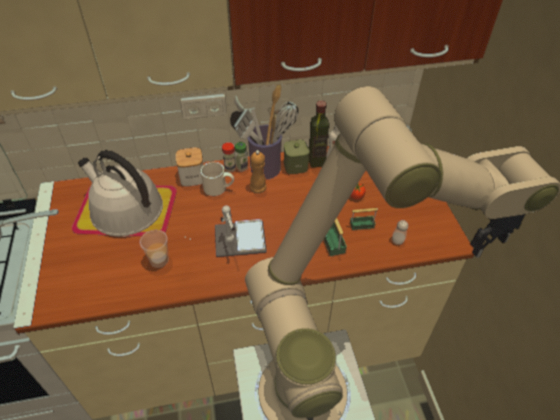

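View pics/side0.png

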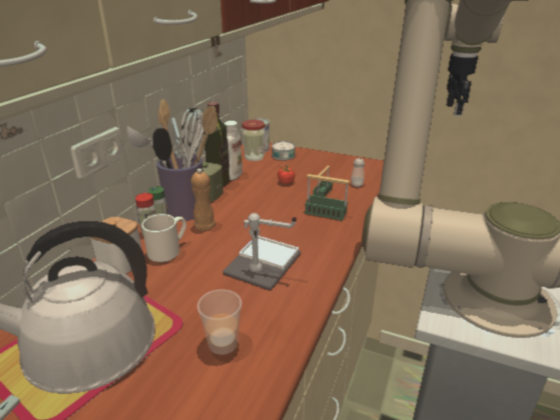

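The scene view shows the stand at about (235,235). The caddy look-alikes are green basket A (334,240), green basket B (362,222) and the olive canister (296,155). In the side view A is at (327,205) and B at (322,187). The bystanders in the scene view are the glass (155,250), the shaker (400,232) and the tomato (358,192). Next is a close crop, plus measurements from depth.

Run:
```python
from h import *
import pickle
D=pickle.load(open("d0.pkl","rb"))
a=D["scene"][0][180:270,205:415]; b=D["side"][0][155:290,220:400]
a=cv2.resize(a,(798,342),interpolation=cv2.INTER_CUBIC)[:, :]
b=cv2.resize(b,(344,258),interpolation=cv2.INTER_CUBIC)
b2=cv2.resize(D["side"][0][160:235,290:390],(344,258),interpolation=cv2.INTER_CUBIC)
c=np.zeros((600,798,3),np.uint8); c[:342]=a; c[342:,:344]=b; c[342:,400:744]=b2
cv2.imwrite("pics/crop0.png",c)
for n in D:
    im,d,c=D[n]; P=cloud(d,c); hsv=cv2.cvtColor(im,cv2.COLOR_BGR2HSV)
    m=((hsv[...,0]>60)&(hsv[...,0]<95)&(hsv[...,1]>90)&(P[...,2]<0.2)&(P[...,2]>-.01)&(d>0)).astype(np.uint8)
    k,l,st,ce=cv2.connectedComponentsWithStats(m,connectivity=8)
    for i in range(1,k):
        if st[i,4]<25: continue
        q=P[l==i]; xy=q[:,:2]; r=cv2.minAreaRect(xy.astype(np.float32)*1000)
        print(n,st[i],ce[i].round(),"z",np.percentile(q[:,2],[2,50,98]).round(3),"rect",np.round(r[0]),np.round(r[1]),round(r[2]))
    # things above table near stand/caddies
    for lo,hi in((.09,.12),(.125,.135),(.136,.15),(.15,.175)):
        m2=((P[...,2]>lo)&(P[...,2]<hi)&(d>0)&(P[...,0]>.2)&(P[...,0]<.75)&(abs(P[...,1])<.45)).astype(np.uint8)
        k,l,st,ce=cv2.connectedComponentsWithStats(m2,connectivity=8)
        for i in range(1,k):
            if st[i,4]<8: continue
            q=P[l==i]; print(n,(lo,hi),st[i],ce[i].round(),q.mean(0).round(3),q.min(0).round(3),q.max(0).round(3))
```

```text
scene [330 230   8  17  44] [334. 237.] z [-0.001  0.004  0.01 ] rect [ 469. -215.] [12. 68.] 89
scene [327 236   7  14  25] [331. 243.] z [-0.001  0.003  0.037] rect [ 441. -192.] [22. 77.] 74
scene (0.09, 0.12) [251 164  14  10  73] [257. 169.] [ 0.73  -0.01   0.106] [ 0.717 -0.033  0.09 ] [0.745 0.011 0.12 ]
scene (0.09, 0.12) [203 176   5   3   8] [205. 177.] [0.74  0.168 0.091] [0.735 0.162 0.091] [0.748 0.174 0.093]
scene (0.09, 0.12) [117 179  37  39 391] [137. 203.] [0.651 0.391 0.105] [0.611 0.34  0.09 ] [0.748 0.45  0.12 ]
scene (0.09, 0.12) [221 216   8   9  27] [225. 220.] [0.519 0.127 0.111] [0.511 0.118 0.09 ] [0.533 0.139 0.12 ]
scene (0.09, 0.12) [335 219   8  19  64] [339. 228.] [ 0.422 -0.206  0.111] [ 0.398 -0.212  0.09 ] [ 0.456 -0.201  0.119]
scene (0.09, 0.12) [400 221   7   6  15] [403. 223.] [ 0.419 -0.414  0.092] [ 0.405 -0.423  0.09 ] [ 0.428 -0.404  0.094]
scene (0.09, 0.12) [140 230  28  24 198] [153. 241.] [0.491 0.345 0.098] [0.448 0.305 0.09 ] [0.531 0.384 0.108]
scene (0.125, 0.135) [253 163  11   4  20] [257. 165.] [ 0.726 -0.01   0.13 ] [ 0.719 -0.02
[... 4142 characters left out ...]
[0.653 0.376 0.15 ]
side (0.15, 0.175) [194 169  15  12 104] [201. 175.] [ 0.737 -0.006  0.158] [ 0.722 -0.025  0.15 ] [0.749 0.011 0.172]
side (0.15, 0.175) [364 209  45  35 632] [385. 232.] [0.245 0.086 0.163] [0.2   0.021 0.15 ] [0.297 0.101 0.175]
side (0.15, 0.175) [249 213  11   9  72] [254. 217.] [0.522 0.125 0.156] [0.51 0.11 0.15] [0.534 0.136 0.161]
side (0.15, 0.175) [291 217   6   8  34] [294. 220.] [0.434 0.113 0.161] [0.429 0.108 0.151] [0.439 0.116 0.169]
side (0.15, 0.175) [128 256  19  16 174] [138. 265.] [0.639 0.369 0.163] [0.63  0.354 0.15 ] [0.655 0.379 0.175]
side (0.15, 0.175) [ 60 262  55  33 849] [ 93. 276.] [0.691 0.428 0.164] [0.653 0.38  0.15 ] [0.746 0.45  0.175]
```

View pics/crop0.png

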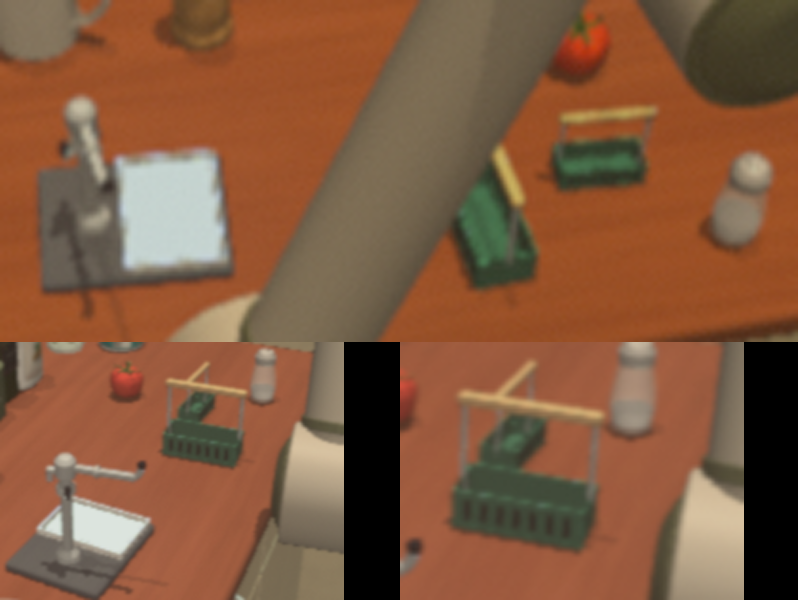

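The crop shows the larger green caddy is A: its bar runs along world x, centred near (0.455,-0.204). B is smaller. The stand's post is near (0.522,0.122), the hook points to about -x, and the tray lies on the -y side. There is a stub behind the head and a black pin on the post's +y side. I'll move above the stand for a close look.

Emit:
arm_command(turn=[[0,0,0],[0,0,0],[0,0,0],[0,0,0],[0,0,0],[0,0,0],[0,0,0],[0,0,0],[0,0,0]], xyz=[[0.3,-0.3,-0.1],[0.55,-0.55,-0.1],[0.55,-0.55,-0.1],[0.55,-0.55,-0.1],[0.55,-0.55,-0.1],[0.55,-0.55,-0.1],[0.55,-0.55,-0.1],[0.55,-0.55,-0.1],[0.55,-0.55,-0.1]], claw=[0,0,0,0,0,0,0,0,0])

```text
time_s: 1.0
position: [0.3237, -0.2216, 0.2764]
tool_rot: [[0.948, 0.32, -0.0], [0.32, -0.948, 0.0], [-0.0, -0.0, -1.0]]
ft_force: [1.2, -0.3, -0.8]
grip_width: 0.0002
gripper_force: 0.0
```

Emit:
arm_command(turn=[[0,0,0],[0,0,0],[0,0,0],[0,0,0],[0,0,0],[0,0,0],[0,0,0],[0,0,0]], xyz=[[0.55,-0.6,-0.1],[0.55,-0.6,-0.1],[0.55,-0.6,-0.1],[0.55,-0.6,-0.1],[0.55,-0.6,-0.1],[0.55,-0.6,-0.1],[0.3,-0.6,-0.1],[0.1,-0.3,-0.1]], claw=[0,0,0,0,0,0,0,0])

```text
time_s: 1.8
position: [0.4267, 0.0515, 0.3161]
tool_rot: [[0.947, 0.323, -0.001], [0.323, -0.947, 0.001], [-0.001, -0.001, -1.0]]
ft_force: [-0.3, -0.3, 0.9]
grip_width: -0.0004
gripper_force: 0.0
```

Run:
```python
from h import *
import pickle
D=pickle.load(open("d0.pkl","rb"))
s=env.observe(); c=cam("wrist"); im,d=imaging.get_image("wrist"); cv2.imwrite("pics/w1.png",im)
pickle.dump((im,d,c),open("w1.pkl","wb"))
print(s["time_s"],s["position"],s["q"].round(1),s["ft_force"],np.round(s["tool_rot"],3).tolist())
print("cam",-c[1].T@c[2],[proj(p,c).round() for p in([.522,.122,.16],[.434,.112,.161])])
for n in D:
    m_,d_,c_=D[n]; P=cloud(d_,c_); hsv=cv2.cvtColor(m_,cv2.COLOR_BGR2HSV)
    m=((hsv[...,1]<50)&(hsv[...,2]>140)&(P[...,2]<0.04)&(P[...,2]>-.01)&(abs(P[...,1]-.06)<.1)&(abs(P[...,0]-.5)<.12)).astype(np.uint8)
    q=P[m>0]; r=cv2.minAreaRect((q[:,:2]*1000).astype(np.float32)); print(n,m.sum(),r)
```

```text
1.8 [0.42674382 0.05154745 0.31613062] [-9.   6.4 81.6  0.  92.1 62.2] [-0.26756193 -0.30016945  0.89285183] [[0.947, 0.323, -0.001], [0.323, -0.947, 0.001], [-0.001, -0.001, -1.0]]
cam [0.49409782 0.07516245 0.45857265] [array([244.,  77.]), array([227., 171.])]
scene 799 ((533.8958740234375, 68.17364501953125), (114.33203887939453, 149.1728057861328), 85.45018005371094)
side 1008 ((528.7496337890625, 71.66946411132812), (122.78536224365234, 140.3195037841797), 86.33351135253906)
```

View pics/w1.png

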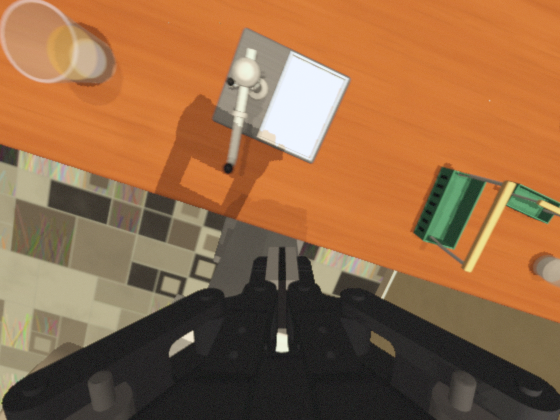

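The wrist view shows the ball at (228,169), the head at (247,72) with its stub at (252,53), the black pin at (231,81), tray corners at about (291,53), (349,77), (313,160) and (256,133), and the big caddy's bar from (513,182) to (468,268). Next I'll cast these to world positions.

Run:
```python
from h import *
import pickle
im,d,c=pickle.load(open("w1.pkl","rb")); P=cloud(d,c); hsv=cv2.cvtColor(im,cv2.COLOR_BGR2HSV)
v,u=np.mgrid[:420,:560]
m=((hsv[...,1]<60)&(hsv[...,2]>170)&(u>250)&(u<360)&(v>45)&(v<170)).astype(np.uint8)
k,l,st,ce=cv2.connectedComponentsWithStats(m); i=1+st[1:,4].argmax()
pts=np.argwhere(l==i)[:,::-1]; W=np.array([onplane(a,b,.02,c)[:2] for a,b in pts])*1000
r=cv2.minAreaRect(W.astype(np.float32)); print("tray",r)
def blob(mask,u0,v0,w):
    q=mask&(abs(u-u0)<w)&(abs(v-v0)<w); return u[q].mean(),v[q].mean(),q.sum()
dark=hsv[...,2]<55
for nm,a,b,z in(("ball",228,169,.161),("pin",231,81,.15)):
    bu,bv,n=blob(dark,a,b,9); print(nm,bu,bv,n,"depth z",P[int(round(bv)),int(round(bu))],[onplane(bu,bv,zz,c).round(4) for zz in(z-.01,z)])
for nm,a,b in(("head",247,72),("stub",251,52),("arm",240,115),("arm2",235,140)):
    print(nm,P[b-2:b+3,a-2:a+3].reshape(-1,3).mean(0).round(3))
# head top patch
q=(P[...,2]>.15)&(P[...,2]<.175)&(abs(u-247)<25)&(abs(v-72)<25); print("headtop",P[q].mean(0).round(4),P[q].min(0).round(3),P[q].max(0).round(3))
q=(P[...,2]>.136)&(P[...,2]<.15)&(u>220)&(u<262)&(v>88)&(v<162); g=P[q]; L=cv2.fitLine((g[:,:2]*1000).astype(np.float32),cv2.DIST_HUBER,0,.01,.01).ravel(); print("armline",L,q.sum())
b=(hsv[...,0]>14)&(hsv[...,0]<32)&(hsv[...,1]>60)&(hsv[...,2]>120)&(u>455)&(u<525)&(v>170)&(v<280)&(P[...,2]>.09)
k,l,st,ce=cv2.connectedComponentsWithStats(b.astype(np.uint8)); i=1+st[1:,4].argmax(); pts=np.argwhere(l==i)[:,::-1]
W=np.array([onplane(x,y,.113,c)[:2] for x,y in pts])*1000; print("bar",cv2.minAreaRect(W.astype(np.float32)),np.median(P[l==i],0))
g=(hsv[...,0]>60)&(hsv[...,0]<95)&(hsv[...,1]>80)&(u>400); k,l,st,ce=cv2.connectedComponentsWithStats(g.astype(np.uint8))
for i in range(1,k):
    if st[i,4]>60: print("green",st[i],P[l==i].min(0).round(3),P[l==i].max(0).round(3))
```

```text
tray ((522.6248168945312, 57.00910568237305), (87.02706909179688, 121.5836181640625), 85.44410705566406)
ball 227.96428571428572 167.92857142857142 56 depth z [0.43828164 0.11168349 0.16602413] [array([0.4355, 0.1136, 0.151 ]), array([0.4374, 0.1124, 0.161 ])]
pin 230.53333333333333 82.13333333333334 15 depth z [0.51653916 0.13811696 0.12604398] [array([0.5153, 0.1359, 0.14  ]), array([0.5147, 0.134 , 0.15  ])]
head [0.527 0.121 0.158]
stub [0.548 0.125 0.139]
arm [0.489 0.117 0.149]
arm2 [0.464 0.115 0.147]
headtop [0.5276 0.1209 0.1551] [0.516 0.109 0.15 ] [0.54  0.134 0.16 ]
armline [9.9365449e-01 1.1247575e-01 4.8008276e+02 1.1554041e+02] 645
bar ((459.8656921386719, -199.044677734375), (118.96361541748047, 15.919537544250488), 2.8339176177978516) [ 0.46399539 -0.20042067  0.11193532]
green [ 415  168   70   80 3003] [ 0.404 -0.229  0.   ] [0.513 0.075 0.459]
green [514 185  46  21 262] [ 0.494 -0.357 -0.001] [0.525 0.075 0.459]
green [507 196  45  27 512] [ 0.488 -0.355 -0.001] [0.509 0.075 0.459]
```

Post is at about (0.528,0.121). Stand -x points to azimuth -94.6° and the hook to 186.5°. The pin is at azimuth ~128°, so the stub should stop the hook at roughly -72 to -80°. I'll go down on the hook's clockwise side with closed fingers.

Emit:
arm_command(turn=[[0,0,0.82],[0,0,0.82],[0,0,0.82],[0,0,0],[0,0,0],[0,0,0],[0,0,0],[0,0,0],[0,0,0],[0,0,0],[0,0,0],[0,0,0]], xyz=[[0,0,0.3],[0,0,0.3],[0,0,0.3],[0.32,-0.62,0],[0.32,-0.62,0],[0.33,-0.61,0],[0,0,0.6],[0,0,0.6],[0,0,0.6],[0,0,0.6],[0,0,0.42],[0,0,0]], claw=[0,0,0,0,0,0,0,0,0,0,0,0])

```text
time_s: 3.05
position: [0.4632, 0.1458, 0.1279]
tool_rot: [[0.994, 0.11, -0.006], [0.11, -0.994, -0.0], [-0.006, -0.0, -1.0]]
ft_force: [0.6, 0.4, 0.3]
grip_width: 0.0
gripper_force: 0.0
```

Emit:
arm_command(turn=[[0,0,0],[0,0,0],[0,0,0],[0,0,0],[0,0,-0.8],[0,0,-0.8],[0,0,-0.8],[0,0,-0.8],[0,0,-0.8],[0,0,-0.8],[0,0,-0.8]], xyz=[[0,0.07,0],[0,0.07,0],[0,0.06,0],[0,0.06,0],[-0.024,0.085,0],[-0.024,0.085,0],[-0.024,0.085,0],[-0.024,0.085,0],[-0.024,0.085,0],[-0.024,0.085,0],[-0.024,0.085,0]], claw=[0,0,0,0,0,0,0,0,0,0,0])

```text
time_s: 4.15
position: [0.4675, 0.1029, 0.1308]
tool_rot: [[0.824, 0.567, 0.001], [0.567, -0.824, 0.001], [0.001, -0.0, -1.0]]
ft_force: [-1.5, 3.6, 1.1]
grip_width: -0.0002
gripper_force: 1.1
```

Emit:
arm_command(turn=[[0,0,-0.8],[0,0,-0.8],[0,0,-0.8],[0,0,-0.8],[0,0,-0.8],[0,0,-0.8],[0,0,-0.8],[0,0,-0.8]], xyz=[[-0.024,0.085,0],[-0.024,0.085,0],[-0.024,0.085,0],[-0.024,0.085,0],[-0.024,0.085,0],[-0.024,0.085,0],[-0.024,0.085,0],[-0.024,0.085,0]], claw=[0,0,0,0,0,0,0,0])

```text
time_s: 4.95
position: [0.4861, 0.0736, 0.1307]
tool_rot: [[0.398, 0.917, -0.0], [0.917, -0.398, 0.001], [0.001, -0.0, -1.0]]
ft_force: [-1.0, 2.5, 0.9]
grip_width: -0.0
gripper_force: 1.1
```

Run:
```python
from h import *
import pickle
s=env.observe(); print(s["position"],s["ft_force"],s["qvel"].round(2))
c=cam("wrist"); im,d=imaging.get_image("wrist"); pickle.dump((im,d,c),open("w2.pkl","wb"))
uv=proj([.528,.121,.15],c); print(uv)
a,b=int(uv[0]),int(uv[1])
y0=max(0,b-60);x0=max(0,a-80); cr=im[y0:y0+130,x0:x0+170]; print(x0,y0)
s2,d2=imaging.get_image("side")
cv2.imwrite("pics/w2.png",np.vstack([cv2.resize(cr,None,fx=4,fy=4,interpolation=cv2.INTER_CUBIC)[:380,:680],cv2.resize(s2[190:245,225:395],None,fx=4,fy=4,interpolation=cv2.INTER_CUBIC)]))
```

```text
[0.48614735 0.07362234 0.1306948 ] [-1.01185362  2.49896904  0.87785551] [ -3.24   2.46  -4.15   0.     1.74 -42.79]
[327.60756779 152.80979762]
247 92
```

View pics/w2.png

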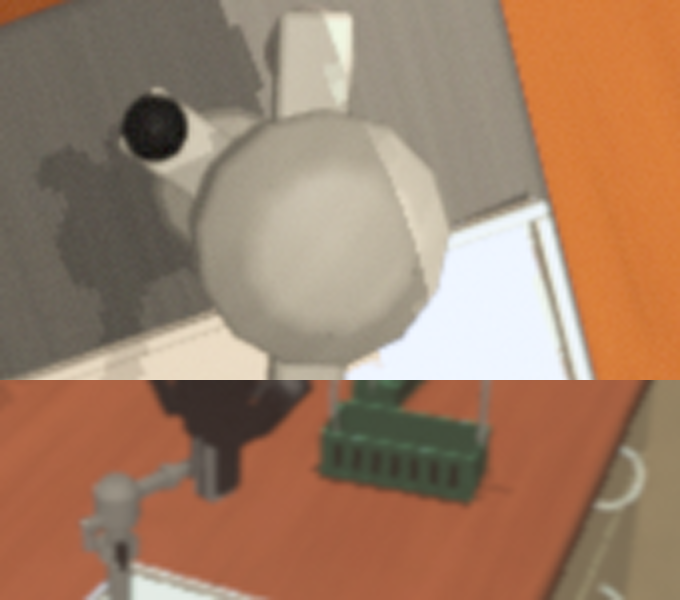

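The close view shows the head at (327,152), the stub above it at (325,105) and the pin's black top at (286,124), still well to the stub's counter-clockwise side. I'll work out the remaining angle.

Run:
```python
from h import *
import pickle
im,d,c=pickle.load(open("w2.pkl","rb")); P=cloud(d,c)
def px(a,b): return 247+a/4,92+b/4
print("depth pin",P[124,286].round(4),"head",P[152,327].round(4),"stub",P[103,325].round(4), "armnear",P[188,325].round(4))
az=lambda p,o:np.degrees(np.arctan2(*(p-o)[1::-1]))
o=np.array([.5275,.121,0])
for zp in(.13,.14,.147):
    p=onplane(*px(156,127),zp,c); r=np.linalg.norm((p-o)[:2]); print("pin",zp,p.round(4),r.round(4),az(p,o).round(1), "rad",np.linalg.norm(onplane(*px(124,127),zp,c)-p).round(4))
for zp in(.139,.147):
    for q in((276,100),(352,100),(315,12)): p=onplane(*px(*q),zp,c);print("stub",zp,q,p.round(4),np.linalg.norm((p-o)[:2]).round(4),az(p,o).round(1))
h=onplane(*px(320,240),.158,c);print("head",h)
m=(abs(P[...,2]-.143)<.006); u=np.mgrid[:420,:560][1];v=np.mgrid[:420,:560][0]
m&=(u>280)&(u<360)&(v>88)&(v<116); g=P[m]; print("stub cloud",g.mean(0),az(g.mean(0),o),len(g))
```

```text
depth pin [0.5173 0.1379 0.1289] head [0.5271 0.1225 0.1578] stub [0.5357 0.1392 0.1381] armnear [0.522  0.1071 0.1467]
pin 0.13 [0.5173 0.138  0.13  ] 0.0198 120.9 rad 0.0037
pin 0.14 [0.5172 0.138  0.14  ] 0.0199 121.2 rad 0.0034
pin 0.147 [0.5171 0.1381 0.147 ] 0.02 121.4 rad 0.0032
stub 0.139 (276, 100) [0.53   0.1355 0.139 ] 0.0147 80.2
stub 0.139 (352, 100) [0.5374 0.1323 0.139 ] 0.015 48.5
stub 0.139 (315, 12) [0.537 0.142 0.139] 0.0231 65.7
stub 0.147 (276, 100) [0.5291 0.1357 0.147 ] 0.0148 83.6
stub 0.147 (352, 100) [0.5361 0.1326 0.147 ] 0.0145 53.4
stub 0.147 (315, 12) [0.5357 0.1418 0.147 ] 0.0224 68.4
head [0.52707921 0.12250505 0.158     ]
stub cloud [0.53532713 0.13847929 0.13873713] 65.87743223228692 397
```

Roughly 33° remain. I'll sweep 24° of it, then feel for the stop in small steps.

Emit:
arm_command(turn=[[0,0,-0.8],[0,0,-0.8],[0,0,-0.8],[0,0,-0.8],[0,0,-0.8],[0,0,-0.8]], xyz=[[-0.024,0.085,0],[-0.024,0.085,0],[-0.024,0.085,0],[-0.024,0.085,0],[-0.024,0.085,0],[-0.024,0.085,0]], claw=[0,0,0,0,0,0])

```text
time_s: 5.65
position: [0.5088, 0.0608, 0.1305]
tool_rot: [[-0.007, 1.0, -0.001], [1.0, 0.007, 0.0], [0.0, -0.001, -1.0]]
ft_force: [-3.1, 0.9, 0.7]
grip_width: -0.0003
gripper_force: 1.1
```

Emit:
arm_command(turn=[[0,0,-0.2]], xyz=[[-0.006,0.021,0]], claw=[0])

```text
time_s: 5.75
position: [0.5101, 0.0604, 0.1304]
tool_rot: [[-0.023, 1.0, -0.0], [1.0, 0.023, 0.0], [0.0, -0.0, -1.0]]
ft_force: [-1.8, 0.9, 0.9]
grip_width: 0.0
gripper_force: 1.0
```

Emit:
arm_command(turn=[[0,0,-0.2],[0,0,-0.2]], xyz=[[-0.006,0.021,0],[-0.006,0.021,0]], claw=[0,0])

```text
time_s: 5.95
position: [0.5121, 0.0599, 0.1304]
tool_rot: [[-0.058, 0.998, -0.0], [0.998, 0.058, -0.0], [0.0, -0.0, -1.0]]
ft_force: [-1.5, 0.2, 0.8]
grip_width: -0.0002
gripper_force: 1.1
```

Emit:
arm_command(turn=[[0,0,-0.2]], xyz=[[-0.006,0.021,0]], claw=[0])

```text
time_s: 6.05
position: [0.5133, 0.0596, 0.1304]
tool_rot: [[-0.077, 0.997, -0.0], [0.997, 0.077, -0.0], [-0.0, -0.0, -1.0]]
ft_force: [-2.0, 1.5, 1.8]
grip_width: 0.0002
gripper_force: 1.1
```

Emit:
arm_command(turn=[[0,0,-0.2]], xyz=[[-0.006,0.021,0]], claw=[0])

```text
time_s: 6.15
position: [0.5145, 0.0594, 0.1304]
tool_rot: [[-0.094, 0.996, 0.0], [0.996, 0.094, 0.0], [0.0, 0.0, -1.0]]
ft_force: [-2.4, 0.9, 0.8]
grip_width: 0.0004
gripper_force: 1.1
```

Emit:
arm_command(turn=[[0,0,-0.2]], xyz=[[-0.006,0.021,0]], claw=[0])

```text
time_s: 6.25
position: [0.5156, 0.0592, 0.1303]
tool_rot: [[-0.112, 0.994, -0.0], [0.994, 0.112, -0.0], [0.0, -0.0, -1.0]]
ft_force: [-2.0, 0.8, 0.9]
grip_width: -0.0003
gripper_force: 1.1
```

Emit:
arm_command(turn=[[0,0,-0.2]], xyz=[[-0.006,0.021,0]], claw=[0])

```text
time_s: 6.35
position: [0.5167, 0.059, 0.1303]
tool_rot: [[-0.13, 0.992, -0.0], [0.992, 0.13, -0.0], [-0.0, -0.0, -1.0]]
ft_force: [-2.9, 0.7, 1.0]
grip_width: -0.0004
gripper_force: 1.1
```

Emit:
arm_command(turn=[[0,0,-0.2]], xyz=[[-0.006,0.021,0]], claw=[0])

```text
time_s: 6.45
position: [0.5178, 0.0588, 0.1303]
tool_rot: [[-0.147, 0.989, -0.0], [0.989, 0.147, -0.0], [-0.0, -0.0, -1.0]]
ft_force: [-2.8, 1.1, 1.9]
grip_width: 0.0002
gripper_force: 1.1
```

Emit:
arm_command(turn=[[0,0,-0.2]], xyz=[[-0.006,0.021,0]], claw=[0])

```text
time_s: 6.55
position: [0.5189, 0.0587, 0.1303]
tool_rot: [[-0.164, 0.986, -0.0], [0.986, 0.164, -0.0], [0.0, -0.0, -1.0]]
ft_force: [-1.9, 0.6, 2.3]
grip_width: 0.0
gripper_force: 1.3
```

Emit:
arm_command(turn=[[0,0,-0.2]], xyz=[[-0.006,0.021,0]], claw=[0])

```text
time_s: 6.65
position: [0.5198, 0.0586, 0.1303]
tool_rot: [[-0.181, 0.983, -0.0], [0.983, 0.181, -0.0], [0.0, -0.0, -1.0]]
ft_force: [-4.2, 0.4, 2.3]
grip_width: -0.0002
gripper_force: 1.8
```

Emit:
arm_command(turn=[[0,0,-0.1]], xyz=[[-0.003,0.01,0]], claw=[0])

```text
time_s: 6.75
position: [0.5202, 0.0585, 0.1303]
tool_rot: [[-0.19, 0.982, -0.001], [0.982, 0.19, -0.0], [0.0, -0.001, -1.0]]
ft_force: [-3.5, 0.9, 2.3]
grip_width: 0.0
gripper_force: 2.1
```

Emit:
arm_command(turn=[[0,0,0]], xyz=[[0,0.01,0]], claw=[0])

```text
time_s: 6.85
position: [0.5207, 0.0586, 0.1303]
tool_rot: [[-0.189, 0.982, -0.001], [0.982, 0.189, -0.0], [0.0, -0.001, -1.0]]
ft_force: [-4.8, -0.4, 2.7]
grip_width: 0.0001
gripper_force: 2.5
```

Emit:
arm_command(turn=[[0,0,0],[0,0,0]], xyz=[[0,0.01,0],[0,0,0]], claw=[0,0])

```text
time_s: 7.05
position: [0.5211, 0.0586, 0.1303]
tool_rot: [[-0.188, 0.982, -0.001], [0.982, 0.188, -0.0], [-0.0, -0.001, -1.0]]
ft_force: [-5.0, -1.0, 2.5]
grip_width: 0.0
gripper_force: 2.6
```

Emit:
arm_command(turn=[[0,0,0],[0,0,0],[0,0,0],[0,0,0],[0,0,0],[0,0,0]], xyz=[[0,0.01,0],[0,0,0],[0,0,0],[0,0,0],[0,0,0],[0,0,0]], claw=[0,0,0,0,0,0])

```text
time_s: 7.65
position: [0.5214, 0.0587, 0.1303]
tool_rot: [[-0.188, 0.982, -0.001], [0.982, 0.188, -0.0], [-0.0, -0.001, -1.0]]
ft_force: [-6.0, -1.1, 2.8]
grip_width: -0.0001
gripper_force: 2.9
```

Emit:
arm_command(turn=[[0,0,0],[0,0,0],[0,0,0],[0,0,0]], xyz=[[0,0.01,0],[0,0,0],[0,0,0],[0,0,0]], claw=[0,0,0,0])

```text
time_s: 8.05
position: [0.5218, 0.0587, 0.1303]
tool_rot: [[-0.188, 0.982, -0.001], [0.982, 0.188, -0.0], [-0.0, -0.002, -1.0]]
ft_force: [-6.6, -1.1, 3.2]
grip_width: -0.0001
gripper_force: 3.3
```

Stop felt: the force climbed from 2 to 6.6 N and was held. Now back off, rise, and turn towards the caddy.

Emit:
arm_command(turn=[[0,0,0],[0,0,0],[0,0,0],[0,0,0],[0,0,1],[0,0,1],[0,0,1],[0,0,1],[0,0,1],[0,0,1],[0,0,1],[0,0,1]], xyz=[[0,-0.04,0],[0,-0.1,0],[0,-0.15,0],[0,0,-0.3],[0,0,-0.5],[0,0,-0.5],[0,0,-0.5],[0,0,-0.5],[0,0,-0.4],[0,0,-0.4],[0,0,-0.3],[0,0,-0.2]], claw=[0,0,0,0,0,0,0,0,0,0,0,0])

```text
time_s: 9.25
position: [0.5081, 0.056, 0.3115]
tool_rot: [[0.49, 0.872, 0.002], [0.872, -0.49, -0.0], [0.001, 0.002, -1.0]]
ft_force: [0.6, 0.6, 0.3]
grip_width: 0.0001
gripper_force: 0.0
```

Emit:
arm_command(turn=[[0,0,1],[0,0,1],[0,0,1],[0,0,1],[0,0,1],[0,0,1],[0,0,1],[0,0,1],[0,0,1],[0,0,1],[0,0,1],[0,0,0.6]], xyz=[[0,0,0],[0,0,0],[0,0,0],[0,0,0],[0,0,0],[0,0,0],[0,0,0],[0,0,0],[0,0,0],[0,0,0],[0,0,0],[0,0,0]], claw=[0,0,0,0,0,0,0,0,40,40,40,40])

```text
time_s: 10.45
position: [0.5079, 0.0561, 0.3103]
tool_rot: [[0.999, 0.047, 0.0], [0.047, -0.999, 0.0], [0.0, -0.0, -1.0]]
ft_force: [0.5, 0.2, 0.4]
grip_width: 0.04
gripper_force: 0.0
```

```bash
cat > look.py <<'E'
from h import *
import pickle
s=env.observe(); c=cam("wrist"); im,d=imaging.get_image("wrist"); cv2.imwrite("pics/w3.png",im)
pickle.dump((im,d,c),open("w3.pkl","wb"))
print(s["time_s"],s["position"],s["q"].round(1),s["ft_force"].round(1),s["grip_width"],np.round(s["tool_rot"],3).tolist())
P=cloud(d,c); v,u=np.mgrid[:420,:560]
uv=proj([.5384,.063,.147],c); print("seat px",uv,"tip px",proj([.5443,.0327,.161],c))
r=np.hypot(P[...,0]-.527,P[...,1]-.122)
q=(abs(P[...,2]-.147)<.006)&(r>.015)&(r<.085)&(P[...,1]<.11); g=P[q]
if len(g)>20:
    L=cv2.fitLine((g[:,:2]*1000).astype(np.float32),cv2.DIST_HUBER,0,.01,.01).ravel(); print("arm",L,np.degrees(np.arctan2(L[1],L[0])),len(g))
q=(P[...,2]>.152)&(r<.02); print("head",P[q].mean(0) if q.any() else None)
q=(P[...,2]>.15)&(r>.07)&(r<.11)&(P[...,1]<.08)&(d>0); print("ball",P[q].mean(0) if q.any() else None,q.sum())
hsv=cv2.cvtColor(im,cv2.COLOR_BGR2HSV)
b=(abs(P[...,2]-.112)<.012)&(P[...,0]>.37)&(P[...,0]<.56)&(P[...,1]<-.15)&(P[...,1]>-.25)&(d>0)
if b.sum()>30:
    g=P[b]; print("bar",cv2.minAreaRect((g[:,:2]*1000).astype(np.float32)),g.mean(0),g.min(0),g.max(0))
E
python3 look.py
```

```text
10.45 [0.5078938  0.0560994  0.31025269] [-7.  15.2 71.2  0.  93.6 80.3] [0.5 0.2 0.4] 0.04004142984992157 [[0.999, 0.047, 0.0], [0.047, -0.999, 0.0], [0.0, -0.0, -1.0]]
seat px [277.64153104 165.54462787] tip px [309.07168623 162.79667178]
arm [ 1.8652950e-01 -9.8244935e-01  5.3800775e+02  7.3233414e+01] -79.24968 610
head [0.51919312 0.11147082 0.37694398]
ball [0.52286231 0.03501977 0.37961966] 14323
bar ((460.1669616699219, -202.58157348632812), (119.31307983398438, 11.703433990478516), 2.6706244945526123) [ 0.46308048 -0.20093901  0.11079891] [ 0.40045403 -0.21035287  0.10022105] [ 0.5197493  -0.194817    0.11476652]
```

Emit:
arm_command(turn=[[0,0,0],[0,0,0],[0,0,0],[0,0,0],[0,0,0],[0,0,0],[0,0,0],[0,0,0],[0,0,0],[0,0,0],[0,0,0],[0,0,0]], xyz=[[-0.12,0.4,0],[-0.25,0.75,0],[-0.25,0.75,0],[-0.25,0.75,0],[-0.25,0.75,0],[-0.25,0.75,0],[-0.25,0.7,0],[-0.14,0.27,0],[0,0,0.8],[0,0,0.8],[0,0,0.6],[0,0,0.2]], claw=[40,40,40,40,40,40,40,40,40,40,40,40])

```text
time_s: 11.7
position: [0.4318, -0.2032, 0.1879]
tool_rot: [[0.999, 0.051, -0.004], [0.051, -0.999, 0.003], [-0.003, -0.003, -1.0]]
ft_force: [-0.7, 0.2, -0.1]
grip_width: 0.04
gripper_force: 0.0
```

```bash
python3 look.py
```

```text
11.7 [ 0.43184298 -0.20316766  0.18788044] [-39.4  17.   89.6  -0.   73.7  47.6] [-0.7  0.2 -0.1] 0.04004590876948426 [[0.999, 0.051, -0.004], [0.051, -0.999, 0.003], [-0.003, -0.003, -1.0]]
seat px [-194.76212265   30.59852848] tip px [-180.34377883   12.2201677 ]
head None
ball None 0
bar ((460.1400146484375, -203.71905517578125), (118.38165283203125, 9.757888793945312), 2.7704555988311768) [ 0.46471907 -0.20327637  0.11259253] [ 0.40093923 -0.2110286   0.10945423] [ 0.51939065 -0.19605393  0.11517624]
```

View pics/w3.png

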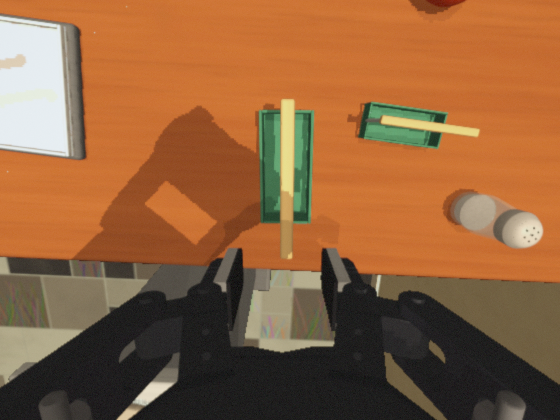

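The wrist view shows the big caddy's bar running vertically from (288,100) to (288,258), centred between the fingers. The smaller caddy is off to the right at (405,125). Descend and grip.

Emit:
arm_command(turn=[[0,0,0],[0,0,0],[0,0,0],[0,0,0],[0,0,0],[0,0,0],[0,0,0],[0,0,0],[0,0,0],[0,0,0],[0,0,0],[0,0,0]], xyz=[[0,0.04,0.4],[0,0,0.5],[0,0,0.5],[0,0,0.4],[0,0,0.18],[0,0,0],[0,0,0],[0,0,0],[0,0,0],[0,0,0],[0,0,0],[0,0,0]], claw=[40,40,40,40,40,40,20,5,0,0,0,0], squeeze=50)

```text
time_s: 12.95
position: [0.4338, -0.2064, 0.0926]
tool_rot: [[0.999, 0.05, 0.002], [0.05, -0.999, -0.002], [0.002, 0.002, -1.0]]
ft_force: [-0.4, 0.4, 6.2]
grip_width: 0.0091
gripper_force: 49.5
```

Emit:
arm_command(turn=[[0,0,0],[0,0,0],[0,0,0],[0,0,0],[0,0,0],[0,0,0],[0,0,-0.4],[0,0,-0.4],[0,0,-0.4],[0,0,-0.4],[0,0,0]], xyz=[[0,0,-0.1],[0,0,-0.2],[0,0,-0.4],[0,0,-0.5],[0,0,-0.5],[0,0,-0.3],[0,0,-0.1],[0,0,0],[0,0,0],[0,0,0],[0,0,0]], claw=[0,0,0,0,0,0,0,0,0,0,0])

```text
time_s: 14.05
position: [0.4331, -0.2058, 0.197]
tool_rot: [[0.982, 0.189, 0.0], [0.189, -0.982, -0.0], [0.0, 0.0, -1.0]]
ft_force: [-0.6, 0.2, -0.9]
grip_width: 0.0087
gripper_force: 48.9
```

```bash
cat > bar.py <<'E'
from h import *
s=env.observe(); c=cam("wrist"); im,d=imaging.get_image("wrist")
P=cloud(d,c); t=s["position"]; R=s["tool_rot"]; T=(P-t)@R   # tool coords
print(s["time_s"],t.round(4),"yaw y",np.degrees(np.arctan2(R[1,1],R[0,1])).round(2),s["ft_force"].round(1),s["grip_width"].round(4),s["gripper_force"])
m=(abs(T[...,1])<.014)&(T[...,0]>.014)&(T[...,0]<.12)&(abs(T[...,2]+.02)<.016)&(d>0)
g=T[m]; A=np.polyfit(g[:,0],g[:,1],1); B=np.polyfit(g[:,0],g[:,2],1)
e=np.percentile(g[:,0],99.5); print("bar n",len(g),"end x_tool",e.round(4),"mid off",(e-.06).round(4),"dy/dx",A.round(4),"z fit (down+)",B.round(4),"droop deg",np.degrees(np.arctan(B[0])).round(2))
E
python3 bar.py; python3 -c "
from h import *
im,_=imaging.get_image('wrist');cv2.imwrite('pics/w4.png',im);im,_=imaging.get_image('side');cv2.imwrite('pics/s4.png',im[130:290,200:420])"
```

```text
Traceback (most recent call last):
  File "bar.py", line 4, in <module>
    print(s["time_s"],t.round(4),"yaw y",np.degrees(np.arctan2(R[1,1],R[0,1])).round(2),s["ft_force"].round(1),s["grip_width"].round(4),s["gripper_force"])
                                                                                                               ^^^^^^^^^^^^^^^^^^^^^
AttributeError: 'float' object has no attribute 'round'
```

```bash
sed -i 's/s\["grip_width"\].round(4)/s["grip_width"]/' bar.py; python3 bar.py; python3 -c "
from h import *
im,_=imaging.get_image('wrist');cv2.imwrite('pics/w4.png',im)"
```

```text
14.2 [ 0.4331 -0.2059  0.1966] yaw y -79.18 [-0.1  0.2 -1. ] 0.008786193044446042 48.88958930969238
bar n 4179 end x_tool 0.0856 mid off 0.0256 dy/dx [ 0.0007 -0.0012] z fit (down+) [ 0.0049 -0.0201] droop deg 0.28
```

View pics/w4.png

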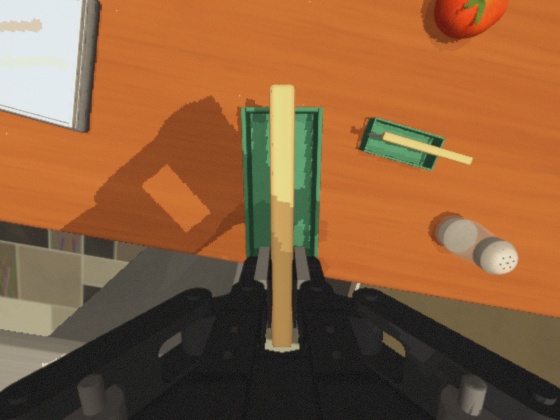

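The caddy is held level with droop 0.3°; the bar's middle is 26 mm along tool x from the TCP. The wrist view shows the bar from (283,88) down into the fingers, and the bystanders untouched. Move to the approach point in front of the hook.

Emit:
arm_command(turn=[[0,0,0],[0,0,0],[0,0,0],[0,0,0],[0,0,0],[0,0,0],[0,0,0],[0,0,0],[0,0,0],[0,0,0],[0,0,0],[0,0,0]], xyz=[[0.14,-0.2,0.03],[0.29,-0.4,0.055],[0.29,-0.4,0.055],[0.29,-0.4,0.055],[0.29,-0.4,0.055],[0.29,-0.4,0.055],[0.29,-0.4,0.055],[0.29,-0.4,0.055],[0.28,-0.36,0.055],[0.14,-0.2,0.03],[0,0,0],[0,0,0]], claw=[0,0,0,0,0,0,0,0,0,0,0,0])

```text
time_s: 15.5
position: [0.5265, -0.0068, 0.1713]
tool_rot: [[0.982, 0.189, -0.0], [0.189, -0.982, -0.0], [-0.0, 0.0, -1.0]]
ft_force: [0.2, 0.3, -1.6]
grip_width: 0.009
gripper_force: 48.9
```

```bash
cat > rel.py <<'E'
from h import *
import sys
exec(open("bar.py").read())
# hook arm and ball in the wrist view
q=(abs(P[...,2]-.147)<.006)&(np.hypot(P[...,0]-.527,P[...,1]-.122)<.085)&(np.hypot(P[...,0]-.527,P[...,1]-.122)>.02)&(P[...,1]<.105)&(abs(T[...,1])>.012)&(d>0)
G=T[q]
if len(G)>20:
    a=np.polyfit(G[:,1],G[:,0],1); print("arm in tool: x=",a.round(4),"n",len(G),"az slope deg",np.degrees(np.arctan(a[0])).round(2), "y range",G[:,1].min().round(4),G[:,1].max().round(4),"top z_w",np.median(P[q][:,2]).round(4))
hsv=cv2.cvtColor(im,cv2.COLOR_BGR2HSV)
b=(hsv[...,2]<60)&(abs(P[...,2]-.162)<.01)&(np.hypot(P[...,0]-.544,P[...,1]-.032)<.015)
print("ball px",b.sum(),T[b].mean(0).round(4) if b.any() else None)
seat=np.array([.5399,.0634,.147]); print("seat in tool",((seat-t)@R).round(4))
cv2.imwrite(sys.argv[1],im)
E
python3 rel.py pics/w5.png
```

```text
15.5 [ 0.5265 -0.0068  0.1713] yaw y -79.12 [ 0.2  0.3 -1.6] 0.008983906549339778 48.86777937412262
bar n 4176 end x_tool 0.0856 mid off 0.0256 dy/dx [ 0.0014 -0.0012] z fit (down+) [ 0.0046 -0.02  ] droop deg 0.27
arm in tool: x= [0.0031 0.0268] n 1803 az slope deg 0.17 y range -0.107 -0.0416 top z_w 0.1467
ball px 277 [ 0.027  -0.0337  0.0066]
seat in tool [ 0.0264 -0.0665  0.0243]
```

View pics/w5.png

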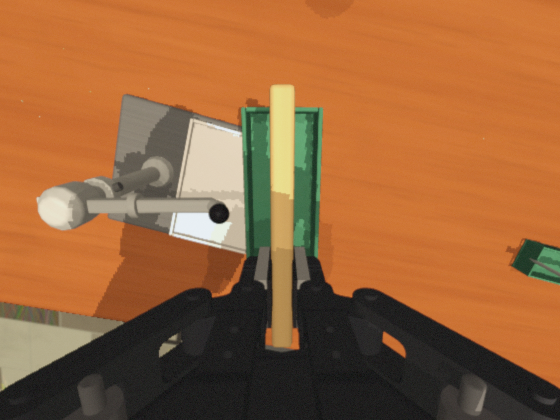

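The wrist view shows the ball at (219,213), the arm running left to the head at (65,208), and the bar just to the right, with the arm lined up with the bar's middle within 1 mm. Slide in over the ball, then lower.

Emit:
arm_command(turn=[[0,0,0],[0,0,0],[0,0,0],[0,0,0],[0,0,0],[0,0,0],[0,0,0],[0,0,0],[0,0,0],[0,0,0],[0,0,0],[0,0,0]], xyz=[[0.01,-0.1,0],[0,-0.2,0],[0,-0.25,0],[0,-0.25,0],[0,-0.25,0],[0,-0.16,0],[0,-0.08,0],[0,0,0],[0,0,0.1],[0,0,0.15],[0,0,0.15],[0,0,0.1]], claw=[0,0,0,0,0,0,0,0,0,0,0,0])

```text
time_s: 16.75
position: [0.5148, 0.0565, 0.1452]
tool_rot: [[0.982, 0.188, -0.001], [0.188, -0.982, 0.0], [-0.001, -0.0, -1.0]]
ft_force: [0.1, 0.2, -0.7]
grip_width: 0.0086
gripper_force: 48.9
```

```bash
python3 rel.py pics/w6.png
```

```text
16.75 [0.5148 0.0565 0.1452] yaw y -79.16 [ 0.1  0.2 -0.7] 0.00864829524354698 48.85908007621765
bar n 4177 end x_tool 0.0856 mid off 0.0256 dy/dx [ 0.0014 -0.0012] z fit (down+) [ 0.0047 -0.02  ] droop deg 0.27
arm in tool: x= [-0.0008  0.026 ] n 1634 az slope deg -0.04 y range -0.0427 0.023 top z_w 0.1468
ball px 408 [ 0.0269  0.0288 -0.0194]
seat in tool [ 0.0259 -0.002  -0.0018]
```

Emit:
arm_command(turn=[[0,0,0],[0,0,0],[0,0,0],[0,0,0],[0,0,0],[0,0,0]], xyz=[[0,0,0.05],[0,0,0.04],[0,0,0.03],[0,0,0.02],[0,0,0.01],[0,0,0]], claw=[0,0,0,0,0,0])

```text
time_s: 17.4
position: [0.5151, 0.0567, 0.1389]
tool_rot: [[0.982, 0.188, 0.0], [0.188, -0.982, -0.0], [0.0, 0.0, -1.0]]
ft_force: [-0.7, 0.2, -1.3]
grip_width: 0.0089
gripper_force: 48.9
```

Emit:
arm_command(turn=[[0,0,0],[0,0,0],[0,0,0]], xyz=[[0,0,0.02],[0,0,0.01],[0,0,0]], claw=[0,0,0])

```text
time_s: 17.7
position: [0.5151, 0.0568, 0.1373]
tool_rot: [[0.982, 0.189, -0.0], [0.189, -0.982, -0.0], [-0.0, -0.0, -1.0]]
ft_force: [-0.8, -0.9, -1.4]
grip_width: 0.0089
gripper_force: 48.9
```

Emit:
arm_command(turn=[[0,0,0],[0,0,0]], xyz=[[0,0,0.016],[0,0,0]], claw=[0,0])

```text
time_s: 17.9
position: [0.5152, 0.0568, 0.1367]
tool_rot: [[0.982, 0.189, 0.0], [0.189, -0.982, -0.0], [0.0, 0.0, -1.0]]
ft_force: [0.7, -0.1, -0.6]
grip_width: 0.0089
gripper_force: 49.1
```

Emit:
arm_command(turn=[[0,0,0],[0,0,0]], xyz=[[0,0,0.016],[0,0,0]], claw=[0,0])

```text
time_s: 18.1
position: [0.5152, 0.0567, 0.1364]
tool_rot: [[0.982, 0.189, 0.001], [0.189, -0.982, -0.0], [0.001, 0.0, -1.0]]
ft_force: [-2.5, 0.3, 6.0]
grip_width: 0.0084
gripper_force: 49.8
```

Contact is felt at about 6 N. Relieve slightly, then open slowly.

Emit:
arm_command(turn=[[0,0,0],[0,0,0],[0,0,0],[0,0,0],[0,0,0],[0,0,0],[0,0,0],[0,0,0],[0,0,0],[0,0,0]], xyz=[[0,0,-0.008],[0,0,0],[0,0,0],[0,0,0],[0,0,0],[0,0,0],[0,0,0],[0,0,0],[0,0,0],[0,0,0]], claw=[0,0,9,10,11,12,14,17,20,24], squeeze=20)

```text
time_s: 19.1
position: [0.5151, 0.0568, 0.1361]
tool_rot: [[0.982, 0.188, 0.0], [0.188, -0.982, 0.0], [0.0, -0.0, -1.0]]
ft_force: [0.4, 1.0, 0.6]
grip_width: 0.0239
gripper_force: 0.0
```

```bash
python3 rel.py pics/w7.png; python3 -c "
from h import *
im,_=imaging.get_image('side');w=cv2.imread('pics/w7.png')
cv2.imwrite('pics/s7.png',np.vstack([cv2.resize(im[180:290,220:360],(560,440),interpolation=cv2.INTER_CUBIC)[:420],]))"
```

```text
19.1 [0.5151 0.0568 0.1361] yaw y -79.14 [0.4 1.  0.6] 0.023892340032193447 0.0
bar n 4926 end x_tool 0.0856 mid off 0.0256 dy/dx [-0.0084 -0.0005] z fit (down+) [-0.0637 -0.0155] droop deg -3.64
arm in tool: x= [-0.0578  0.0215] n 2360 az slope deg -3.31 y range -0.0423 0.0231 top z_w 0.1469
ball px 474 [ 0.0265  0.029  -0.0285]
seat in tool [ 0.0256 -0.0019 -0.0109]
```

View pics/s7.png

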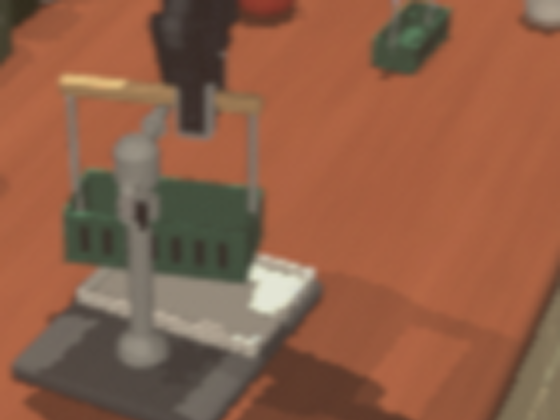

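The side view shows the caddy hanging on the hook with the open fingers around the bar's right half at (200,110). Withdraw upward.

Emit:
arm_command(turn=[[0,0,0],[0,0,0],[0,0,0],[0,0,0],[0,0,0],[0,0,0],[0,0,0],[0,0,0],[0,0,0],[0,0,0],[0,0,0]], xyz=[[0,0,-0.1],[0,0,-0.2],[0,0,-0.3],[0,0,-0.4],[0,0,-0.5],[0,0,-0.5],[0,0,-0.5],[0,0,-0.3],[0,0,0],[0,0,0],[0,0,0]], claw=[26,26,26,26,26,26,26,26,26,26,26])

```text
time_s: 20.3
position: [0.5147, 0.0568, 0.2752]
tool_rot: [[0.982, 0.188, -0.002], [0.188, -0.982, 0.0], [-0.002, -0.001, -1.0]]
ft_force: [-0.8, -0.2, -0.1]
grip_width: 0.0257
gripper_force: 0.0
```

```bash
cat > fin.py <<'E'
from h import *
import time
for n in("wrist","side"):
    s=env.observe(); c=cam(n); im,d=imaging.get_image(n); P=cloud(d,c); cv2.imwrite(f"pics/f_{n}.png",im)
    dx,dy=P[...,0]-.5399,P[...,1]-.0634
    X=dx*.982+dy*.188; Y=dx*.188-dy*.982
    m=(abs(X)<.075)&(abs(Y)<.02)&(P[...,2]>.14)&(P[...,2]<.18)&(abs(X)>.012)&(d>0)
    g=np.c_[X[m],Y[m],P[m][:,2]]
    a=np.polyfit(g[:,0],g[:,2],1); b=np.polyfit(g[:,0],g[:,1],1)
    print(n,s["time_s"],s["position"].round(3),"n",len(g),"X ends",np.percentile(g[:,0],[.5,99.5]).round(4),"tilt deg",np.degrees(np.arctan(a[0])).round(2),"z0",a[1].round(4),"Y",b.round(4))
E
python3 fin.py; python3 -c "
import cv2,numpy as np
w=cv2.imread('pics/f_wrist.png');s=cv2.imread('pics/f_side.png')[170:290,210:370]
cv2.imwrite('pics/f.png',np.hstack([w[:,:420],cv2.resize(s,(380,285),interpolation=cv2.INTER_CUBIC).repeat(1,0) if 0 else np.vstack([cv2.resize(s,(380,285),interpolation=cv2.INTER_CUBIC),np.zeros((135,380,3),np.uint8)])]))"
```

```text
wrist 20.3 [0.515 0.057 0.275] n 1238 X ends [-0.058   0.0602] tilt deg -0.22 z0 0.1565 Y [-0.0054  0.0006]
side 20.35 [0.515 0.057 0.275] n 221 X ends [-0.0626  0.0558] tilt deg -0.69 z0 0.1551 Y [-0.0024 -0.002 ]
```

View pics/f.png

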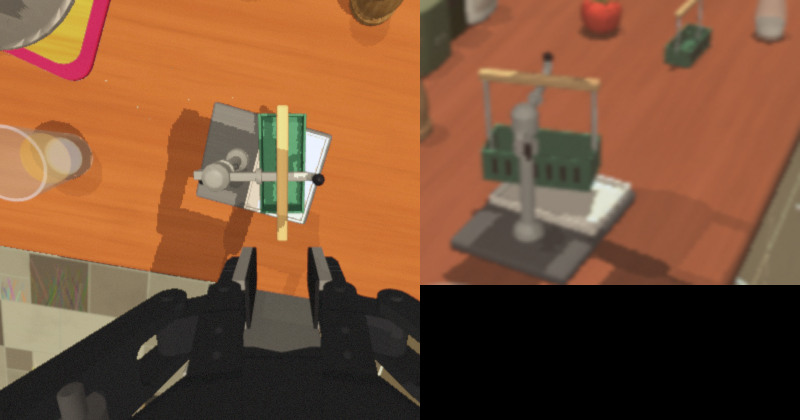

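The caddy hangs centred (within about 1 mm) and level, clear of the gripper. The wrist view shows the bar from (283,107) to (283,240), with the hook arm crossing its middle. Let it settle for a second, recheck, and hand in.

Emit:
arm_command(turn=[[0,0,0],[0,0,0],[0,0,0],[0,0,0],[0,0,0],[0,0,0],[0,0,0],[0,0,0],[0,0,0],[0,0,0],[0,0,0],[0,0,0]], xyz=[[0,0,-0.2],[0,0,-0.2],[0,0,0],[0,0,0],[0,0,0],[0,0,0],[0,0,0],[0,0,0],[0,0,0],[0,0,0],[0,0,0],[0,0,0]], claw=[26,26,26,26,26,26,26,26,26,26,26,26])

```text
time_s: 21.6
position: [0.5151, 0.0568, 0.2961]
tool_rot: [[0.982, 0.189, -0.0], [0.189, -0.982, 0.0], [-0.0, -0.0, -1.0]]
ft_force: [0.4, 0.4, 0.5]
grip_width: 0.026
gripper_force: 0.0
```

```bash
python3 fin.py && python3 -c "
from h import *
print(env.close_job())"
```

```text
wrist 21.6 [0.515 0.057 0.296] n 1026 X ends [-0.0573  0.0604] tilt deg -0.42 z0 0.1566 Y [0.0041 0.0007]
side 21.65 [0.515 0.057 0.296] n 222 X ends [-0.0627  0.0559] tilt deg -0.49 z0 0.1552 Y [-0.0027 -0.0021]
the job is handed in; nothing more can be done
None
```

I handed the job in at 21.7 s: the hook was pressed against its stop at about 6.6 N, and the larger green caddy hangs still by the middle of its bar over the tray, level to within about 0.5°; the tea glass, salt shaker and tomato were not touched.

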